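Load the tube reading stand and hold it upright

ROBOT

A 6-joint arm with a two-finger parallel gripper is mounted at the origin on the work surface. World frame = base frame: x ahead of the robot, y to its left, z up, the work surface at z = 0. Lengths are in m, angles in degrees, forces in N, time in s.
With the tool pointing down it reaches from about 0.375 to 0.9 m from the base axis. Payload 3.1 kg.
Tool frame: the origin (TCP) lies midway between the tips of the shut fingers; the grasp point (between the pads) lies 19 mm behind it; z points along the fingers, y is the line along which they close (so a half turn about z gives the same grasp; the last joint's range is limited). The gripper opens to 85 mm and grips with 20 to 120 N. Pads are 22 mm wide; open, the fingers measure 114 mm over their backs; the gripper's body (76 mm by 85 mm) begins 54 mm behind the grasp point. The pads swing forward as they close: fully open they stand 13 mm farther back than shut.
Start: joints at [-10.227, 30.224, 82.088, -0, 67.689, -10.227], TCP at [0.625, 0, 0.231] pointing down, gripper open.
Joint ranges: [-176.69, 176.69], [-43.24, 126.21], [12.49, 139.97], [-82, 262], [0, 151.66], [-163.58, 163.58]. Speed limits (degrees/s): [159.86, 159.86, 180, 180, 180, 180].

INTERFACE

Orientations are given as [roll, pitch, yaw] about the fixed x, y, z axes, in that order (R = Rz(yaw) Ry(pitch) Rx(roll)).
In Python, from workcell import env, eyes gives the robot as it stands. The module is installed in compiled form; this text tells all that it offers.
- The arm moves only by the tool apply_moves, never from a script. Its argument "targets" is one flat list of numbers, 7 for each row, row after row: the shift along the tool's x, y, z in cm, then the turn, a rotation vector about the tool's x, y, z in rad, then the finger opening in cm, from 0 to 8.54. A call has 1 to 5 rows; each row is the pose to reach, as a shift and turn from the pose commanded when the call began, along the tool's axes at that moment; what a row does not reach only later rows make up. A row lasts 1/10 s, in which the tool goes at most 50 mm and 8.59 degrees, less where a joint would pass 70% of its speed; a pose out of reach is approached as far as the arm can. A call with a gripper value outside its range is refused whole. The fingers move at their own pace and stop on an object; "grip_force" is the grip in N (left out, the last holds). Time passes only in rows, so rows that repeat a pose let the fingers close. It gives the time, the measured TCP pose, the force, the opening and the grip force at its end, in the units of the state.
- env.get_obs(): the state, without advancing time (a new reading comes with each control period).
- eyes.read_camera(name): name is "scene" or "side" or "wrist"; returns a dict with "color" (400x640x3 uint8, red, green, blue), "fx", "fy", "cx", "cy" (pixels), "R" (3x3) and "t" (3): a world point X has camera coordinates R X + t. Camera axes: x right, y down, z forward; pixel columns grow to the right and rows downward; lengths in m; the calibration is good to about 2 mm. A picture is of the moment at which its call begins. There is no depth.
- env.close_job(): hands the job in; it is judged then, once.
The state is a dict: "t": time; "joint_positions": joint angles; "dq": joint speeds; "joint_efforts": joint torques, N m; "ee_pos": TCP position; "ee_rot": TCP orientation; "contact_force": force on the tool from outside, world axes, zero at the start; "moment": the same for the moment, N m; "opening": opening from 0.0 (shut) to 1.0 (fully open); "finger_force": force on a finger pad.
Only numpy, scipy, OpenCV 4.12 (cv2) and the standard library are available. Lean on these libraries where they do the work, as an engineer would, in place of code of your own. Each camera call takes 0.05 s, during which the arm holds its last target. There are 200 camera calls.

TASK

Take the one long capped tube out of the bench rack and slide it fully home into the sleeve of the reading stand, which is tipped forward. Then flip the stand's side leg down over centre until it stays fully down, and after that bring the frame upright and finish while holding it there with the gripper: it tips forward again if let go, so do not release it at the end. Leave the short tubes and everything else on the bench as they are, and do not tip the frame far over backwards.

Things in the scene. Friction and masses are not known exactly. Their poses are not given: they have to be found in the camera images.
- stand: Fixed base plate of the reading stand, 110 (x) x 225 (y) x 12 mm, grey. Origin on the bench surface under the middle of the frame's hinge axis; z up; its y axis is parallel to the hinge axis; its -x side roughly faces the robot. The plate reaches from y -105 to +120 mm and x -50 to +60 mm.
- frame (a joint): Lean of the hinged frame about the horizontal hinge axis (parallel to the stand's y, 36 mm above the bench). 0 = upright, positive = tipped forward towards the stand's -x (the robot). It rests on its stop at +0.28 rad at the start and falls back there from upright if let go (about 1 to 3 N at the top bar hold it). With the leg down, the leg's foot meets a black pad on the base plate about 0.04 to 0.06 rad behind upright; with the leg up nothing stops it until -0.35.
- panel: The frame: a white upright panel 6 mm thick in x, from y -75 to +65 mm, up to z 115 mm (145 mm from y -15 to +65 mm), with a steel weight low on its front, a sleeve on its front and a round bar on two posts above it. Origin at the middle of the hinge axis; z runs up the frame (tilts with it), y along the hinge, +x to the back, parallel to the stand's when upright.
- bar (a point): A point on the axis of the frame's round top bar, at panel (0, 20, 190) mm. The bar is 14 mm thick, runs along y from y -80 to +80 mm, and stands on two 10 mm square posts at y -70 and y +60 mm. At least 38 mm of open space between the bar and the panel's upper edge.
- sleeve_mouth (a point): Centre of the sleeve's mouth, at panel (-40, -40, 110) mm. The sleeve is a grey 34 mm square block with an 18 mm round hole, chamfered at the mouth, whose axis is the panel's z axis. Site axes parallel to the panel's.
- sleeve_floor (a point): Centre of the sleeve hole's floor, 50 mm below the mouth along the panel's z axis.
- leg (a joint): Angle of the side leg (kickstand): 0 = stowed, pointing up and outwards at 40 degrees from the frame's z; grows as the leg swings outwards (+y) and down; 2.44 = fully down against its stop, pointing down. Bistable: a spring pushes it (a small strut behind the panel) pushes it back to 0 below about 0.7 rad and carries it on to 2.44 above about 1.0 rad. Pushing down on the leg 60 mm from its pivot takes about 2 N.
- leg_pivot (a point): The leg's pivot at panel (12, 88, 95) mm, just outside the panel's +y edge. The leg is a straight steel rod 10 mm thick, 114 mm long from pivot to tip centre.
- leg_tip (a point): Centre of the 12 mm round foot at the leg's free end. Stowed it lies at panel (-11, 161, 179) mm; when fully down at panel (41.5, 88, -15) mm. The leg swings in the plane parallel to the panel's y, tilted 15 degrees so that the leg points 15 degrees backwards (+x) when down and leans forwards when stowed.
- tube: The long capped sample tube: glass 16 mm thick with a grey cap, 120 mm high overall; the cap is 19 mm thick and covers the top 25 mm. Origin at the centre of its bottom, z up along the tube. About 30 g. Stands in one of the rack's three holes, its bottom 10 mm above the bench.
- tube_cap (a point): Centre of the top face of the long tube's cap, 120 mm above its bottom.
- rack: White fixed bench rack 155 x 55 x 45 mm, origin under its centre, with three 19 mm holes 35 mm deep in a row along its x axis at -48, 0 and +48 mm.
- short_a: A short capped tube, 80 mm high, cap 19 mm thick, in another hole of the rack; origin at its bottom. Leave it.
- short_b: A second short capped tube, as the first. Leave it.
- reagent: Brown bottle, 62 mm thick and 150 mm high, standing behind. Leave it.
- jar: White jar, 56 mm thick and 70 mm high. Leave it.
- tipbox: Box of pipette tips, 85 x 120 x 62 mm. Leave it.
- pen: Marker pen 120 mm long, 12 mm thick, lying. Leave it.
- timer: Flat bench timer 60 x 70 x 22 mm. Leave it.
- beaker: White plastic cup 60 mm wide, 65 mm high. Leave it.
There are look-alikes about, which are no part of the job. Leave any purple look-alike of the tube alone.

How it is judged:
By the outcome, as a careful person would: the job done as asked, in the order asked, and still so for the second after the job is handed in, while the arm keeps its last pose, push and grip.
It also fails if it takes over 72 s, if anything falls off the work surface, if the arm or the gripper's body presses on something with over 40 N, if the wrist force passes 120 N, or if a joint passes its speed limit or range.

## Working session

There is one attempt and no reset: what is moved stays moved. The work goes in short steps, Python scripts to look and compute and a tool call to move; the robot and the scene stay as the last step left them, time stands still between calls to the robot, and variables do not carry over. Pictures are saved under pics/ and viewed, at most 10 in all, crops included, and the job is handed in when it is done.

Besides the shell and the picture viewer there is one more tool, called after "Emit:" as name(argument=value, ...) on one line, values as JSON. apply_moves: Moves the arm, as the interface text tells. Its arguments: {"type":"object","properties":{"targets":{"type":"array","items":{"type":"number"}},"grip_force":{"type":"number"}},"required":["targets"]}

```bash
mkdir -p pics; cat > h.py <<'E'
import numpy as np, cv2
from workcell import env, eyes
from scipy.spatial.transform import Rotation as Ro
def snap(n,f):
    c=eyes.read_camera(n); cv2.imwrite('pics/'+f,c['color'][:,:,::-1]); np.savez('pics/'+f[:-4]+'.npz',**{k:c[k] for k in c}); return c
def load(f): return np.load('pics/'+f+'.npz')
def proj(c,X):
    p=np.asarray(X)@np.array(c['R']).T+c['t']; return np.stack([c['fx']*p[...,0]/p[...,2]+c['cx'],c['fy']*p[...,1]/p[...,2]+c['cy']],-1)
def ray(c,u,v):
    d=np.array(c['R']).T@np.array([(u-c['cx'])/c['fx'],(v-c['cy'])/c['fy'],1]); return -np.array(c['R']).T@c['t'],d/np.linalg.norm(d)
def tri(obs):
    A=np.zeros((3,3));b=np.zeros(3)
    for c,u,v in obs:
        o,d=ray(c,u,v);P=np.eye(3)-np.outer(d,d);A+=P;b+=P@o
    X=np.linalg.solve(A,b);return X,[np.round(proj(c,X)-[u,v],1) for c,u,v in obs]
E
python3 - <<'E'
from h import *
for n in ['scene','side','wrist']:
    c=snap(n,n+'0.png'); print(n,c['fx'],-np.array(c['R']).T@c['t'])
a=[cv2.imread('pics/%s0.png'%n) for n in ['scene','side']]
print(env.get_obs())
E
```

```text
scene 434.0079865069169 [1.53316431 0.01360884 1.17221362]
side 487.3152108311433 [ 0.5758236  -0.93737427  0.88607641]
wrist 333.04102207230966 [0.62388483 0.07964237 0.37311835]
{'t': 0.15, 'joint_positions': array([-1.02269488e+01,  3.02649505e+01,  8.21396431e+01,  4.55929691e-04,
        6.76909442e+01, -1.02280127e+01]), 'dq': array([ 0.0377154 , -0.13472328, -0.21065042, -0.02587898, -0.13338152,
       -0.00422962]), 'joint_efforts': array([ 1.17890530e-03, -4.42742836e+01, -1.78276026e+01, -2.15643640e-04,
        5.61750654e-03, -9.84718270e-06]), 'ee_pos': array([6.24446131e-01, 1.35402800e-04, 2.30576862e-01]), 'ee_rot': array([-1.79906055e+02, -1.73790628e-02,  9.00008762e+01]), 'contact_force': array([ 0.35023569, -0.07425499, -0.01264468]), 'moment': array([ 0.0001713 , -0.00677099,  0.00506222]), 'finger_force': 0.0, 'opening': 1.0032470924993742}
```

View pics/scene0.png

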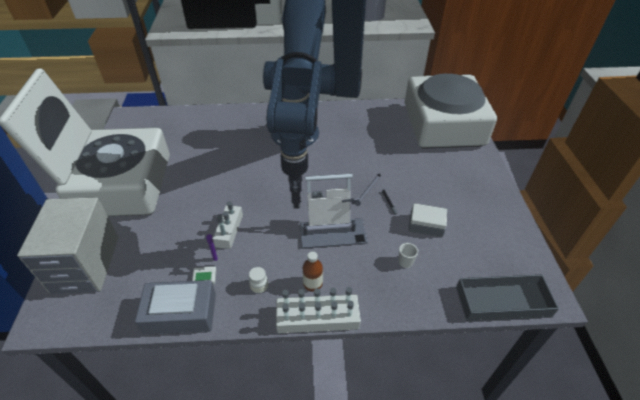

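View pics/side0.png

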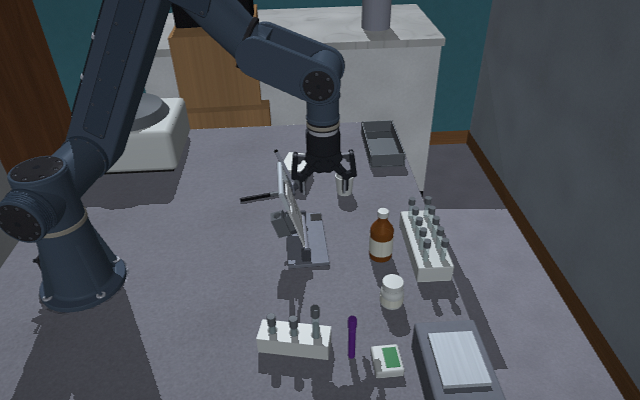

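The scene camera faces the robot. It shows the rack at (228,226), the stand at (332,215) with the leg tip near (378,176), and the purple decoy at (212,247). The side camera shows the rack at (295,338), with the long tube's cap near (315,310), and the stand at (300,225). I'll zoom in next.

```bash
python3 - <<'E'
import cv2,numpy as np
s=cv2.imread('pics/scene0.png');d=cv2.imread('pics/side0.png')
def z(i,x,y,w,h,k): return cv2.resize(i[y:y+h,x:x+w],None,fx=k,fy=k,interpolation=cv2.INTER_CUBIC)
o=np.zeros((600,800,3),np.uint8)
o[:300,:400]=z(s,290,165,100,75,4)[:300,:400]   # stand scene
o[:300,400:]=z(d,250,145,100,75,4)[:300,:400]
o[300:,:400]=z(s,190,190,80,60,5)
o[300:,400:]=z(d,250,300,100,75,4)
cv2.imwrite('pics/c1.png',o)
E
```

```text
(no output)
```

View pics/c1.png

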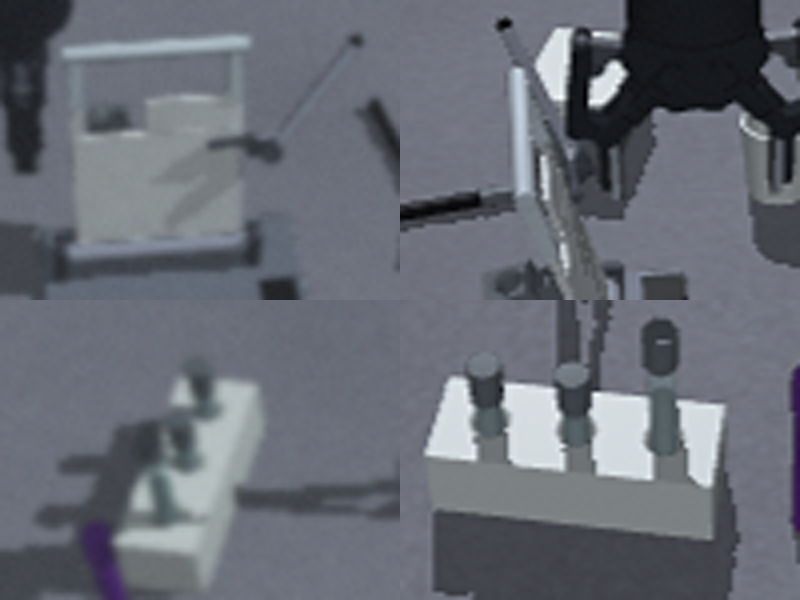

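View pics/wrist0.png

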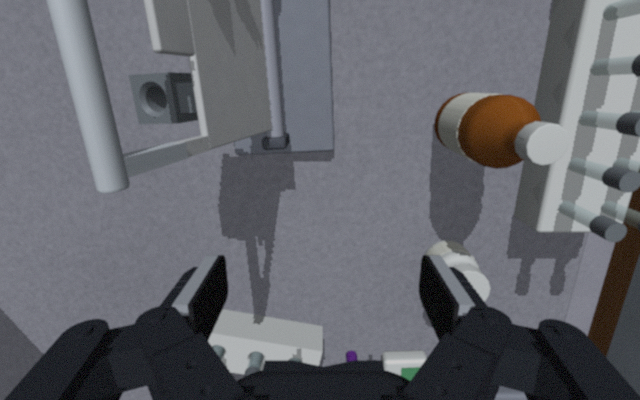

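Crops: in the rack the long tube stands in the hole farthest from the robot, with its cap top at about (219,216) in scene and (315,306.5) in side. In the wrist view the sleeve mouth is at (154,96), the near bar end at (111,187), and the base plate corner at (333,150). I'll fit the stand and rack poses.

```bash
cat >> h.py <<'E'
def stand_T(p,lean):
    R=Ro.from_euler('z',p[2]).as_matrix(); L=Ro.from_euler('y',-lean).as_matrix()
    return R,L
def panel2w(p,lean,X): # mm panel -> m world
    R,L=stand_T(p,lean); return (np.asarray(X,float)/1000@L.T+[0,0,.036])@R.T+[p[0],p[1],0]
def st2w(p,X):
    R,_=stand_T(p,0); return np.asarray(X,float)/1000@R.T+[p[0],p[1],0]
E
python3 - <<'E'
from h import *
from scipy.optimize import least_squares
s,d,w=load('scene0'),load('side0'),load('wrist0')
P=[('p',(0,-80,190),s,305.8,177.5),('p',(0,80,190),s,352,175.5),('p',(0,-80,190),d,281.7,191.5),('p',(0,80,190),d,279,163),
('p',(-11,161,179),s,378.8,175.2),('p',(-11,161,179),d,275.8,150.8),('p',(-40,-40,110),w,154,96),('p',(0,-80,190),w,112,187),
('s',(60,-105,12),w,333,150)]
def f(q,full=False):
    r=[]
    for k,X,c,u,v in P:
        W=panel2w(q,q[3],X) if k=='p' else st2w(q,X)
        r.append(proj(c,W)-[u,v])
    return np.array(r) if full else np.ravel(r)
o=least_squares(f,[.7,.1,0,.28],loss='soft_l1'); q=o.x
print(q,'\n',f(q,True).round(1))
for n,X in [('mouth',(-40,-40,110)),('bar',(0,20,190)),('tip',(-11,161,179)),('pivot',(12,88,95))]: print(n,panel2w(q,q[3],X))
print('axis',panel2w(q,q[3],(0,0,1000))-panel2w(q,q[3],(0,0,0)))
X,e=tri([(s,218.8,216),(d,315,306.5)]);print('cap',X,e)
# short caps
print(tri([(s,230.0,203.-0),(d,271,313.5)]),tri([(s,225.6,214.5),(d,293,316)]))
E
```

```text
[0.5718364  0.1150307  0.03890884 0.28655918] 
 [[-0.1  0.5]
 [ 3.3 -0.6]
 [-0.6  3.3]
 [ 0.3 -2.1]
 [ 0.5 -0.2]
 [ 0.5 -0.1]
 [-1.6  0.7]
 [ 0.2 -0.3]
 [ 1.3  0.3]]
mouth [0.50398418 0.07235902 0.1302083 ]
bar [0.51739492 0.13292652 0.2182522 ]
tip [0.50447354 0.27353031 0.20459157]
pivot [0.55308349 0.20236733 0.13051794]
axis [-0.28243947 -0.01099494  0.95922211]
cap [ 0.58862122 -0.24994957  0.1293326 ] [array([ 0.3, -0.4]), array([0.6, 0.5])]
(array([ 0.49482383, -0.22746789,  0.09027514]), [array([ 0.3, -0.5]), array([0.6, 0.6])]) (array([ 0.54290896, -0.23748209,  0.08777288]), [array([ 0.6, -1. ]), array([1.3, 1.3])])
```

```bash
cat >> h.py <<'E'
def rel(pos,R,grasp=False):
    """shift(cm)/rotvec in current tool axes to bring the TCP (or grasp point) to pos with rotation R"""
    o=env.get_obs(); R0=Ro.from_euler('xyz',o['ee_rot'],degrees=True); R=Ro.from_matrix(R)
    pos=np.array(pos,float)
    if grasp: pos=pos+R.as_matrix()[:,2]*.019
    s=R0.inv().apply(pos-o['ee_pos'])*100; r=(R0.inv()*R).as_rotvec()
    print('shift',s.round(2),'rot',r.round(3),'|s|',np.linalg.norm(s).round(1),'|r|',np.linalg.norm(r).round(2)); 
def Rd(yaw): return Ro.from_euler('xyz',[180,0,yaw],degrees=True).as_matrix()
def Rax(z,y): # tool z along z, tool y near y
    z=np.array(z)/np.linalg.norm(z);x=np.cross(y,z);x/=np.linalg.norm(x);return np.stack([x,np.cross(z,x),z],1)
def st():
    o=env.get_obs();print({k:np.round(o[k],4) for k in ['t','ee_pos','ee_rot','contact_force','opening','finger_force']})
E
python3 - <<'E'
from h import *
rel([.5886,-.25,.19],Rd(180),True)
E
```

```text
shift [-25.02  -3.58   5.96] rot [-1.000e-03 -2.000e-03 -1.571e+00] |s| 26.0 |r| 1.57
```

Emit:
apply_moves(targets=[-4.5, -0.7, 0, 0, 0, -0.14, 6, -9, -1.4, 0, 0, 0, -0.28, 6, -13.5, -2.1, 0.5, 0, 0, -0.42, 6, -18, -2.8, 1, 0, 0, -0.56, 6, -22.5, -3.3, 1.5, 0, 0, -0.7, 6])

```text
t: 0.65
ee_pos: [0.5912, -0.2264, 0.2159]
ee_rot: [-180.0, -0.0, 130.4]
contact_force: [1.3, 0.0, -0.6]
opening: 0.703
finger_force: 0.0
```

```bash
python3 -c "
from h import *
st();rel([.5886,-.25,.19],Rd(180),True)"
```

```text
{'t': np.float64(0.65), 'ee_pos': array([ 0.5912, -0.2264,  0.2159]), 'ee_rot': array([-1.799880e+02, -4.490000e-02,  1.304446e+02]), 'contact_force': array([ 1.2677,  0.0317, -0.5738]), 'opening': np.float64(0.7027), 'finger_force': np.float64(0.0)}
shift [-1.63 -1.72  4.49] rot [ 0.    -0.001 -0.865] |s| 5.1 |r| 0.86
```

Emit:
apply_moves(targets=[-0.5, -0.5, 0, 0, 0, -0.14, 6, -1, -1, 0, 0, 0, -0.28, 6, -1.6, -1.7, 0, 0, 0, -0.42, 6, -1.6, -1.7, 0, 0, 0, -0.56, 6, -1.6, -1.7, 0, 0, 0, -0.7, 6])

```text
t: 1.15
ee_pos: [0.5889, -0.2485, 0.2158]
ee_rot: [180.0, -0.1, 170.5]
contact_force: [0.1, -0.3, 0.4]
opening: 0.697
finger_force: 0.0
```

Emit:
apply_moves(targets=[0, 0, 0, 0, 0, -0.14, 6, 0, 0, 0, 0, 0, -0.16, 6, 0, 0, 0, 0, 0, -0.16, 6])

```text
t: 1.45
ee_pos: [0.5891, -0.248, 0.216]
ee_rot: [180.0, -0.0, 179.3]
contact_force: [-0.3, 0.8, -0.2]
opening: 0.701
finger_force: 0.0
```

```bash
python3 -c "
from h import *
snap('wrist','w1.png');st();rel([.5886,-.25,.19],Rd(180),True)
c=load('w1');print(proj(c,[[.5886,-.25,.13],[.5886,-.25,.105]]))"
```

```text
{'t': np.float64(1.5), 'ee_pos': array([ 0.5892, -0.2481,  0.2161]), 'ee_rot': array([ 1.799885e+02, -2.050000e-02,  1.792510e+02]), 'contact_force': array([-0.2863, -0.823 , -0.7014]), 'opening': np.float64(0.7028), 'finger_force': np.float64(0.0)}
shift [ 0.05 -0.19  4.51] rot [ 0.    -0.    -0.013] |s| 4.5 |r| 0.01
[[319.22902129 199.63949649]
 [319.54635958 189.40664292]]
```

View pics/w1.png

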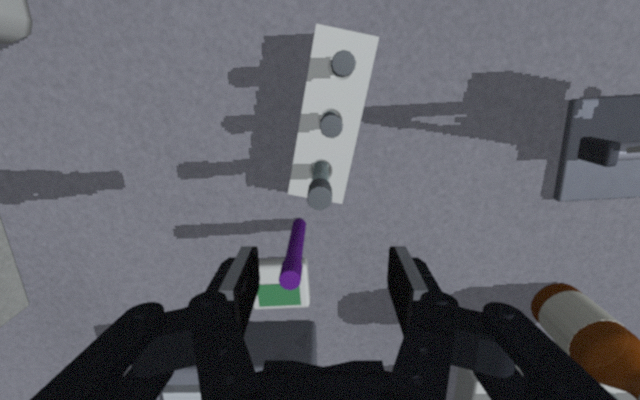

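The wrist picture shows the long tube's cap top at (319,197), within 3 px of the prediction, and the purple decoy at (291,275), clear of the fingers. Going down to grip.

Emit:
apply_moves(targets=[0.2, -0.2, 4, 0, 0, -0.01, 6, 0.2, -0.2, 8, 0, 0, -0.01, 6, 0.2, -0.2, 10.5, 0, 0, -0.01, 6, 0.2, -0.2, 11.8, 0, 0, -0.01, 6, 0.2, -0.2, 11.8, 0, 0, -0.01, 6], grip_force=25)

```text
t: 2.0
ee_pos: [0.5862, -0.2495, 0.0964]
ee_rot: [179.9, -0.2, 179.9]
contact_force: [-0.7, -0.6, -0.6]
opening: 0.701
finger_force: 0.0
```

Emit:
apply_moves(targets=[0, 0, 0, 0, 0, 0, 1.5, 0, 0, 0, 0, 0, 0, 1.5, 0, 0, 0, 0, 0, 0, 1.5, 0, 0, 0, 0, 0, 0, 1.5, 0, 0, 0, 0, 0, 0, 1.5])

```text
t: 2.5
ee_pos: [0.5884, -0.2508, 0.1001]
ee_rot: [-179.9, 0.2, 179.9]
contact_force: [-0.5, 0.5, 5.8]
opening: 0.213
finger_force: 24.6
```

```bash
python3 -c "
from h import *
st()
T=np.array([.5888,-.2495,.14])"
```

```text
{'t': np.float64(2.5), 'ee_pos': array([ 0.5884, -0.2508,  0.1001]), 'ee_rot': array([-1.798938e+02,  1.741000e-01,  1.799467e+02]), 'contact_force': array([-0.4573,  0.5304,  5.8438]), 'opening': np.float64(0.2131), 'finger_force': np.float64(24.6118)}
```

Emit:
apply_moves(targets=[0, 0, -2, 0, 0, 0, 1.5, 0, 0, -6, 0, 0, 0, 1.5, 0, 0, -11, 0, 0, 0, 1.5, 0, 0, -16, 0, 0, 0, 1.5, 0, 0, -18, 0, 0, 0, 1.5])

```text
t: 3.0
ee_pos: [0.5893, -0.2513, 0.2845]
ee_rot: [-179.7, 0.5, 180.0]
contact_force: [0.2, -0.0, -0.0]
opening: 0.211
finger_force: 24.6
```

```bash
cat >> h.py <<'E'
Q=np.array([.57184,.11503,.03891]); LN=.28
def ins(zg,x=-40,y=-40):
    a=panel2w(Q,LN,(x,y,zg)); z=panel2w(Q,LN,(0,0,0))-panel2w(Q,LN,(0,0,1000)); yy=panel2w(Q,LN,(0,-1000,0))-panel2w(Q,LN,(0,0,0))
    yo=Ro.from_euler('xyz',env.get_obs()['ee_rot'],degrees=True).as_matrix()[:,1]
    return a,Rax(z,yy*np.sign(yy@yo))
E
python3 -c "
from h import *
st();a,R=ins(255);print(a,R);rel(a,R,True)"
```

```text
{'t': np.float64(3.0), 'ee_pos': array([ 0.5893, -0.2513,  0.2845]), 'ee_rot': array([-179.6885,    0.4801,  179.9634]), 'contact_force': array([ 0.1819, -0.037 , -0.041 ]), 'opening': np.float64(0.2109), 'finger_force': np.float64(24.6492)}
[0.46456554 0.07082354 0.27001491] [[-9.60328017e-01 -3.89001825e-02  2.76146475e-01]
 [-3.73852320e-02  9.99243101e-01  1.07502852e-02]
 [-2.76355649e-01  1.38777878e-17 -9.61055438e-01]]
shift [12.   32.24  3.  ] rot [-0.011 -0.272 -0.039] |s| 34.5 |r| 0.27
```

Emit:
apply_moves(targets=[4, 3, 0, 0, -0.09, 0, 1.5, 8, 6, 0, 0, -0.18, 0, 1.5, 12, 9, 1, 0, -0.27, -0.02, 1.5, 12.2, 13.5, 2, -0.01, -0.27, -0.03, 1.5, 12.2, 18, 3, -0.01, -0.27, -0.04, 1.5])

```text
t: 3.5
ee_pos: [0.4622, -0.0693, 0.2479]
ee_rot: [179.7, 15.4, -178.1]
contact_force: [1.4, -0.5, 0.3]
opening: 0.212
finger_force: 24.6
```

```bash
python3 -c "
from h import *
st();a,R=ins(255);rel(a,R,True)"
```

```text
{'t': np.float64(3.5), 'ee_pos': array([ 0.4622, -0.0693,  0.2479]), 'ee_rot': array([ 179.6832,   15.4183, -178.0687]), 'contact_force': array([ 1.3968, -0.4555,  0.3166]), 'opening': np.float64(0.2116), 'finger_force': np.float64(24.6423)}
shift [-1.3  14.    0.04] rot [ 0.004 -0.011 -0.005] |s| 14.1 |r| 0.01
```

Emit:
apply_moves(targets=[0, 4.5, 0, 0, -0.01, 0, 1.5, 0, 9, 0, 0, -0.01, 0, 1.5, -0.6, 13, 0, 0, -0.01, 0, 1.5, -1.2, 14, 0, 0, -0.01, 0, 1.5, -1.2, 14, 0, 0, -0.01, 0, 1.5])

```text
t: 4.0
ee_pos: [0.4715, 0.0721, 0.2527]
ee_rot: [179.7, 16.1, -177.5]
contact_force: [-0.0, -0.3, -0.4]
opening: 0.207
finger_force: 24.7
```

```bash
python3 - <<'E'
from h import *
w=snap('wrist','w2.png');s=snap('scene','s2.png');d=snap('side','d2.png')
st();a,R=ins(255);rel(a,R,True)
o=env.get_obs();R0=Ro.from_euler('xyz',o['ee_rot'],degrees=True).as_matrix()
g=o['ee_pos']-R0[:,2]*.019
for n,c in (('w',w),('s',s),('d',d)):
    print(n,'bottom',proj(c,g+R0[:,2]*.109).round(1),'cap',proj(c,g-R0[:,2]*.011).round(1),'mouth',proj(c,panel2w(Q,LN,(-40,-40,110))).round(1),'bar-80,80',proj(c,panel2w(Q,LN,[(0,-80,190),(0,80,190)])).round(1).tolist())
O=np.zeros((600,800,3),np.uint8)
def z(f,x,y,w,h,k): return cv2.resize(cv2.imread('pics/'+f)[y:y+h,x:x+w],None,fx=k,fy=k,interpolation=cv2.INTER_CUBIC)
O[:400,:640]=cv2.imread('pics/w2.png')
O[:200,:0]=0
O[400:,:400]=z('s2.png',290,150,100,50,4); O[400:,400:]=z('d2.png',230,150,100,50,4)
cv2.imwrite('pics/c2.png',O)
E
```

```text
{'t': np.float64(4.15), 'ee_pos': array([0.4711, 0.0697, 0.2521]), 'ee_rot': array([ 179.7441,   16.0242, -177.8009]), 'contact_force': array([-0.2998,  0.6644, -0.5533]), 'opening': np.float64(0.2139), 'finger_force': np.float64(24.6745)}
shift [ 0.12  0.13 -0.  ] rot [ 0.004 -0.    -0.001] |s| 0.2 |r| 0.0
w bottom [318.6 196.9] cap [315.3 294. ] mouth [320.  181.8] bar-80,80 [[258.0, 275.2], [503.8, 275.2]]
s bottom [317.2 183.9] cap [316.2 150.7] mouth [317.7 193.1] bar-80,80 [[305.8, 178.2], [355.4, 175.1]]
d bottom [272.6 203.8] cap [255.  165.8] mouth [277.1 214.3] bar-80,80 [[281.6, 194.6], [279.8, 160.8]]
```

View pics/c2.png

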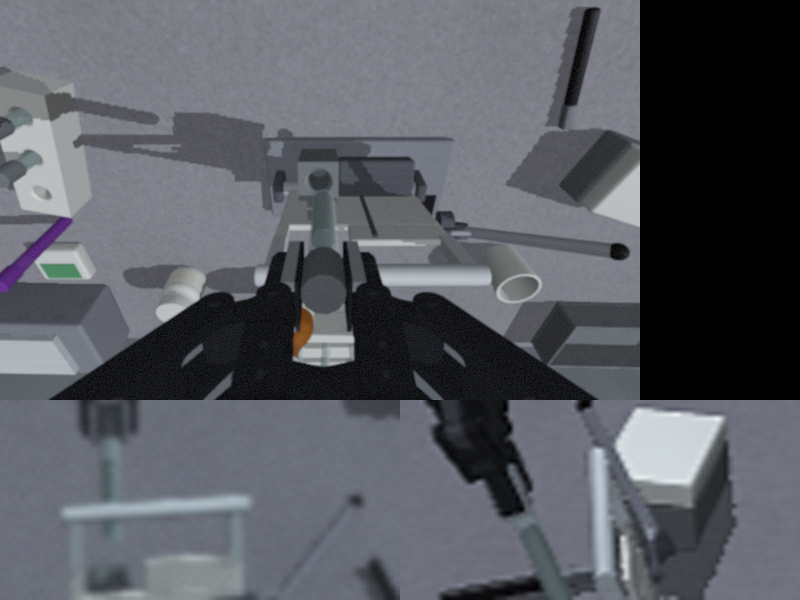

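```bash
python3 - <<'E'
from h import *
from scipy.optimize import least_squares
s,d,w,w2,s2,d2=[load(n) for n in('scene0','side0','wrist0','w2','s2','d2')]
P=[('p',(0,-80,190),s,305.8,177.5,.7),('p',(0,-80,190),d,281.7,192.5,.7),
('p',(-11,161,179),s,378.8,175.2,1),('p',(-11,161,179),d,275.8,150.8,1),('p',(-40,-40,110),w,154,96,1),('p',(0,-80,190),w,112,187,.5),
('s',(60,-105,12),w,333,150,1),('p',(-40,-40,110),w2,319.5,180,1),('p',(-11,161,179),w2,620,251.5,.7),('s',(-50,-105,12),w2,265,138,.7),('s',(-50,120,12),w2,453,138,.7),('p',(0,-80,190),w2,258,275,.5)]
def f(q,full=False):
    r=[]
    for k,X,c,u,v,wt in P:
        W=panel2w(q,q[3],X) if k=='p' else st2w(q,X)
        r.append((proj(c,W)-[u,v])*(1 if full else wt))
    return np.array(r) if full else np.ravel(r)
for fix in (0,1):
    if fix: o=least_squares(lambda q:f(np.r_[q,.28]),[.57,.11,.03],loss='soft_l1');q=np.r_[o.x,.28]
    else: o=least_squares(f,[.57,.11,.03,.28],loss='soft_l1');q=o.x
    print(q.round(5),'\n',f(q,True).round(1).tolist(),'mouth',panel2w(q,q[3],(-40,-40,110)))
print('tri mouth',tri([(w,154,96),(w2,319.5,180)]))
st()
E
```

```text
[0.56976 0.11521 0.04248 0.27325] 
 [[-0.0, 0.5], [-0.4, 2.0], [0.5, -0.5], [0.3, -0.4], [-3.2, 0.8], [0.6, -0.1], [-0.2, -0.1], [0.6, 0.8], [-0.7, -0.7], [-0.5, 1.9], [4.6, 1.8], [-0.0, 0.1]] mouth [0.50331434 0.0723487  0.13112412]
[0.57062 0.11518 0.0408  0.28   ] 
 [[-0.0, 0.5], [-0.6, 2.1], [0.5, -0.4], [0.3, -0.3], [-2.7, 0.7], [0.0, -0.3], [0.4, 0.0], [0.6, 0.7], [-1.1, -1.1], [-0.4, 2.4], [4.4, 2.6], [-0.0, -0.9]] mouth [0.503471   0.07240396 0.13066187]
tri mouth (array([0.50426547, 0.07234141, 0.12830368]), [array([0.1, 0.7]), array([ 0.5, -0. ])])
{'t': np.float64(4.15), 'ee_pos': array([0.4711, 0.0697, 0.2521]), 'ee_rot': array([ 179.7441,   16.0242, -177.8009]), 'contact_force': array([-0.2998,  0.6644, -0.5533]), 'opening': np.float64(0.2139), 'finger_force': np.float64(24.6745)}
```

```bash
sed -i 's/^Q=.*/Q=np.array([.5708,.1152,.0405]); LN=.28/' h.py; python3 -c "
from h import *
a,R=ins(230);rel(a,R,True)"
```

```text
shift [0.22 0.13 2.47] rot [ 0.004 -0.    -0.002] |s| 2.5 |r| 0.0
```

Emit:
apply_moves(targets=[0.2, 0.13, 1, 0.004, 0, 0, 1.5, 0.2, 0.13, 2, 0.004, 0, 0, 1.5, 0.2, 0.13, 2.4, 0.004, 0, 0, 1.5, 0.2, 0.13, 2.4, 0.004, 0, 0, 1.5, 0.2, 0.13, 2.4, 0.004, 0, 0, 1.5])

```text
t: 4.65
ee_pos: [0.4761, 0.0714, 0.2284]
ee_rot: [180.0, 16.0, -177.8]
contact_force: [0.2, 0.1, 0.1]
opening: 0.215
finger_force: 24.7
```

```bash
python3 - <<'E'
from h import *
for i in range(4): eyes.read_camera('wrist')
st(); w=snap('wrist','w3.png');d=snap('side','d3.png');s=snap('scene','s3.png')
st();a,R=ins(230);rel(a,R,True)
o=env.get_obs();R0=Ro.from_euler('xyz',o['ee_rot'],degrees=True).as_matrix()
g=o['ee_pos']-R0[:,2]*.019
for n,c in (('w',w),('s',s),('d',d)):
    print(n,'bottom',proj(c,g+R0[:,2]*.109).round(1),'capedge',proj(c,g+R0[:,2]*.014).round(1),'cap',proj(c,g-R0[:,2]*.011).round(1),'mouth',proj(c,panel2w(Q,LN,(-40,-40,110))).round(1))
def z(f,x,y,w,h,k): return cv2.resize(cv2.imread('pics/'+f)[y:y+h,x:x+w],None,fx=k,fy=k,interpolation=cv2.INTER_CUBIC)
O=np.zeros((600,800,3),np.uint8)
O[:,:400]=z('w3.png',270,150,100,150,4); O[:300,400:]=z('s3.png',290,145,80,60,5); O[300:,400:]=z('d3.png',240,165,80,60,5)
cv2.imwrite('pics/c3.png',O)
E
```

```text
{'t': np.float64(4.85), 'ee_pos': array([0.4762, 0.0718, 0.2288]), 'ee_rot': array([ 179.9644,   16.0859, -177.782 ]), 'contact_force': array([-0.586 , -0.2311, -0.3785]), 'opening': np.float64(0.2105), 'finger_force': np.float64(24.6746)}
{'t': np.float64(5.0), 'ee_pos': array([0.4761, 0.0719, 0.2288]), 'ee_rot': array([ 179.9655,   16.0794, -177.7676]), 'contact_force': array([ 0.8394, -0.4141, -0.2186]), 'opening': np.float64(0.2124), 'finger_force': np.float64(24.6747)}
shift [ 0.06 -0.06  0.09] rot [ 0.     0.001 -0.001] |s| 0.1 |r| 0.0
w bottom [322.1 198.1] capedge [321.7 263.7] cap [321.4 295.9] mouth [321.4 192.2]
s bottom [317.8 189.9] capedge [317.1 164.3] cap [316.9 157.3] mouth [317.7 192.9]
d bottom [275.4 210.6] capedge [261.8 181.5] cap [258.1 173.5] mouth [276.7 214.3]
```

View pics/c3.png

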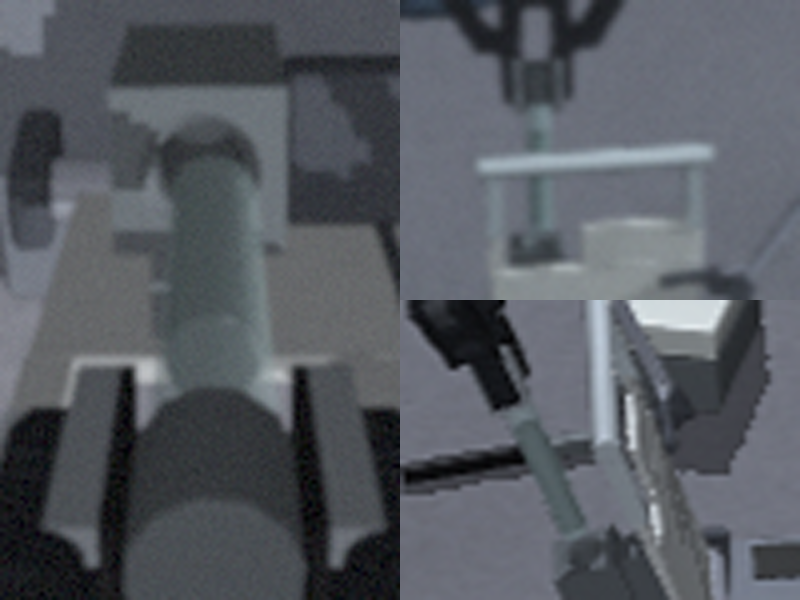

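The tube hangs about 10 mm above the mouth. In the zoomed wrist view the tube's bottom is centred at u≈323.8 and the hole at u≈322.5, so I'll shift about 0.7 mm towards -y and 1 mm towards the robot while descending.

Emit:
apply_moves(targets=[0.1, -0.07, 0.3, 0, 0, 0, 1.5, 0.1, -0.07, 0.8, 0, 0, 0, 1.5, 0.1, -0.07, 1.3, 0, 0, 0, 1.5, 0.1, -0.07, 1.8, 0, 0, 0, 1.5, 0.1, -0.07, 2.2, 0, 0, 0, 1.5])

```text
t: 5.5
ee_pos: [0.4847, 0.0708, 0.21]
ee_rot: [-179.9, 16.6, -177.7]
contact_force: [0.6, -1.9, 1.2]
opening: 0.217
finger_force: 27.2
```

```bash
python3 -c "
from h import *
st();a,R=ins(209);rel(a,R,True)"
```

```text
{'t': np.float64(5.5), 'ee_pos': array([0.4847, 0.0708, 0.21  ]), 'ee_rot': array([-179.928 ,   16.5959, -177.7454]), 'contact_force': array([ 0.6027, -1.8982,  1.1581]), 'opening': np.float64(0.217), 'finger_force': np.float64(27.1635)}
shift [0.37 0.08 0.14] rot [-0.002  0.01  -0.001] |s| 0.4 |r| 0.01
```

Emit:
apply_moves(targets=[0, 0, 0, 0, 0, 0, 1.5, 0, 0, 0, 0, 0, 0, 1.5])

```text
t: 5.7
ee_pos: [0.4827, 0.0709, 0.2076]
ee_rot: [-180.0, 16.2, -177.8]
contact_force: [1.7, -2.9, 2.6]
opening: 0.21
finger_force: 27.4
```

```bash
python3 -c "
from h import *
st();a,R=ins(209);rel(a,R,True)"
```

```text
{'t': np.float64(5.7), 'ee_pos': array([0.4827, 0.0709, 0.2076]), 'ee_rot': array([-179.9799,   16.235 , -177.7698]), 'contact_force': array([ 1.6773, -2.9196,  2.5714]), 'opening': np.float64(0.2102), 'finger_force': np.float64(27.4005)}
shift [ 0.11  0.07 -0.03] rot [-0.001  0.003 -0.002] |s| 0.1 |r| 0.0
```

Emit:
apply_moves(targets=[-0.04, -0.06, 0.4, 0, 0, 0, 1.5, -0.04, -0.06, 0.8, 0, 0, 0, 1.5, -0.04, -0.06, 1.2, 0, 0, 0, 1.5, -0.04, -0.06, 1.2, 0, 0, 0, 1.5])

```text
t: 6.1
ee_pos: [0.4848, 0.0709, 0.1948]
ee_rot: [180.0, 16.0, -177.8]
contact_force: [3.0, -1.2, -2.0]
opening: 0.208
finger_force: 27.2
```

```bash
python3 - <<'E'
from h import *
w=snap('wrist','w4.png');s=snap('side','d4.png')
st();a,R=ins(197);rel(a,R,True)
def z(f,x,y,w,h,k): return cv2.resize(cv2.imread('pics/'+f)[y:y+h,x:x+w],None,fx=k,fy=k,interpolation=cv2.INTER_CUBIC)
O=np.zeros((600,800,3),np.uint8)
O[:,:400]=z('w4.png',270,150,100,150,4);  O[300:,400:]=z('d4.png',240,165,80,60,5)
cv2.imwrite('pics/c4.png',O)
E
```

```text
{'t': np.float64(6.2), 'ee_pos': array([0.4847, 0.0709, 0.1951]), 'ee_rot': array([ 179.9565,   15.9854, -177.7793]), 'contact_force': array([ 3.1065, -2.7583, -1.5177]), 'opening': np.float64(0.213), 'finger_force': np.float64(27.1707)}
shift [-0.05  0.07 -0.08] rot [ 0.    -0.001 -0.002] |s| 0.1 |r| 0.0
```

View pics/c4.png

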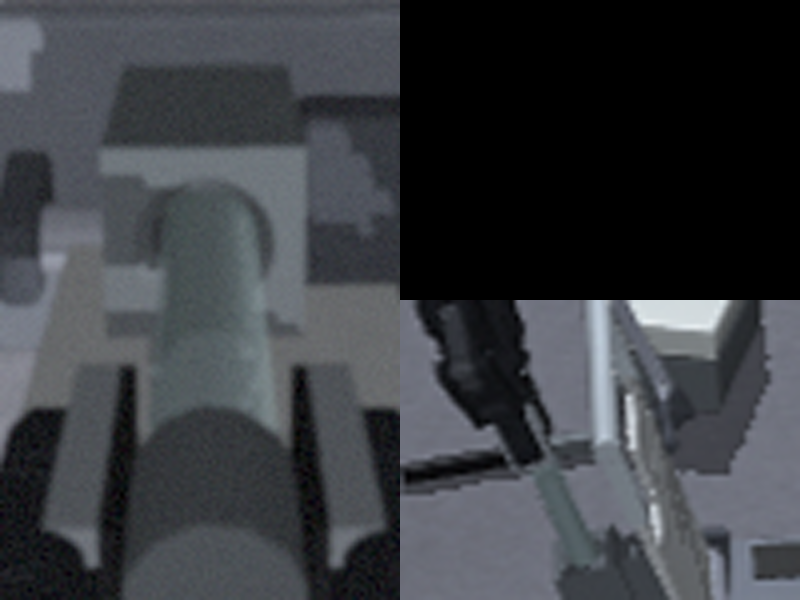

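The tube is about 22 mm into the sleeve and sits within the mouth. Continuing down.

Emit:
apply_moves(targets=[-0.04, -0.05, 0.6, 0, 0, 0, 1.5, -0.04, -0.05, 1.2, 0, 0, 0, 1.5, -0.04, -0.05, 1.8, 0, 0, 0, 1.5, -0.04, -0.05, 2.3, 0, 0, 0, 1.5, -0.04, -0.05, 2.3, 0, 0, 0, 1.5])

```text
t: 6.7
ee_pos: [0.4915, 0.0708, 0.1728]
ee_rot: [179.9, 16.0, -177.8]
contact_force: [2.7, -1.3, -1.1]
opening: 0.212
finger_force: 27.2
```

```bash
python3 -c "
from h import *
st();a,R=ins(169);rel(a,R,True)"
```

```text
{'t': np.float64(6.7), 'ee_pos': array([0.4915, 0.0708, 0.1728]), 'ee_rot': array([ 179.9465,   15.9673, -177.7864]), 'contact_force': array([ 2.7062, -1.3229, -1.1215]), 'opening': np.float64(0.2119), 'finger_force': np.float64(27.2223)}
shift [-0.01  0.12  0.38] rot [ 0.    -0.001 -0.002] |s| 0.4 |r| 0.0
```

Emit:
apply_moves(targets=[0, 0, 0.2, 0, 0, 0, 1.5, 0, 0, 0.4, 0, 0, 0, 1.5, 0, 0, 0.55, 0, 0, 0, 1.5, 0, 0, 0.7, 0, 0, 0, 1.5, 0, 0, 0.7, 0, 0, 0, 1.5])

```text
t: 7.2
ee_pos: [0.4934, 0.0709, 0.1668]
ee_rot: [180.0, 16.0, -177.8]
contact_force: [2.3, -0.5, -1.2]
opening: 0.214
finger_force: 27.2
```

```bash
python3 -c "
from h import *
st();a,R=ins(169);rel(a,R,True)"
```

```text
{'t': np.float64(7.2), 'ee_pos': array([0.4934, 0.0709, 0.1668]), 'ee_rot': array([ 179.9539,   16.0252, -177.78  ]), 'contact_force': array([ 2.3455, -0.4942, -1.1998]), 'opening': np.float64(0.2144), 'finger_force': np.float64(27.2013)}
shift [ 0.01  0.12 -0.25] rot [ 0.    -0.    -0.002] |s| 0.3 |r| 0.0
```

Emit:
apply_moves(targets=[0, 0, 0.15, 0, 0, 0, 1.5, 0, 0, 0.3, 0, 0, 0, 1.5, 0, 0, 0.45, 0, 0, 0, 1.5, 0, 0, 0.45, 0, 0, 0, 1.5])

```text
t: 7.6
ee_pos: [0.4953, 0.0709, 0.1653]
ee_rot: [-180.0, 16.3, -177.7]
contact_force: [-6.6, -1.6, 25.4]
opening: 0.212
finger_force: 29.5
```

Fz has risen to 25 N, so the tube is on the sleeve floor. Releasing and retreating.

Emit:
apply_moves(targets=[0, 0, -0.1, 0, 0, 0, 4, 0, 0, -0.1, 0, 0, 0, 4, 0, 0, -0.1, 0, 0, 0, 4, 0, 0, -0.1, 0, 0, 0, 4])

```text
t: 8.0
ee_pos: [0.4938, 0.071, 0.1629]
ee_rot: [179.9, 15.9, -177.8]
contact_force: [0.2, -0.1, -0.7]
opening: 0.467
finger_force: 0.0
```

Emit:
apply_moves(targets=[0, 0, -2, 0, 0, 0, 4, 0, 0, -5, 0, 0, 0, 4, 0, 0, -8, 0, 0, 0, 4, 0, 0, -11, 0, 0, 0, 4, 0, 0, -11, 0, 0, 0, 4])

```text
t: 8.5
ee_pos: [0.4653, 0.0696, 0.2724]
ee_rot: [-180.0, 16.4, -177.8]
contact_force: [0.2, 0.8, 1.0]
opening: 0.471
finger_force: 0.0
```

```bash
python3 - <<'E'
from h import *
w=snap('wrist','w5.png');d=snap('side','d5.png');s=snap('scene','s5.png');st()
for n,c in (('w',w),('s',s),('d',d)):
  print(n,proj(c,panel2w(Q,LN,[(-40,-40,180),(-40,-40,110),(0,-80,190),(-11,161,179),(12,88,95)])).round(1).tolist())
for th in (0,1.2): pass
# pushing geometry: leg points
def leg(th,r): # direction in panel frame
    a=np.radians(40)+th; u=np.array([0,0,1.]);u=np.array([-np.sin(np.radians(15)),0,np.cos(np.radians(15))])
    return np.array([12,88,95])+r*(np.sin(a)*np.array([0,1,0])+np.cos(a)*u)
for th in (0,.5,1,1.3,2.44): print(th,panel2w(Q,LN,leg(th,70)).round(4),panel2w(Q,LN,leg(th,114)).round(4))
def z(f,x,y,w,h,k): return cv2.resize(cv2.imread('pics/'+f)[y:y+h,x:x+w],None,fx=k,fy=k,interpolation=cv2.INTER_CUBIC)
O=np.zeros((600,800,3),np.uint8)
O[:400,:640]=cv2.imread('pics/w5.png')
O[400:,:400]=z('s5.png',290,150,100,50,4); O[400:,400:]=z('d5.png',230,160,100,50,4)
cv2.imwrite('pics/c5.png',O)
E
```

```text
{'t': np.float64(8.65), 'ee_pos': array([0.4636, 0.0697, 0.2685]), 'ee_rot': array([ 179.9423,   15.9565, -177.7878]), 'contact_force': array([-0.2004, -0.5402, -0.179 ]), 'opening': np.float64(0.4655), 'finger_force': np.float64(0.0)}
w [[323.9, 200.6], [323.7, 174.4], [267.4, 258.7], [599.9, 237.3], [453.1, 221.1]]
s [[317.2, 174.4], [317.7, 192.9], [305.8, 178.0], [379.3, 174.8], [357.7, 202.0]]
d [[267.0, 193.4], [276.7, 214.3], [281.2, 194.6], [276.2, 150.5], [295.0, 185.5]]
0 [0.5231 0.2464 0.1766] [0.5046 0.2739 0.2054]
0.5 [0.5368 0.2671 0.1525] [0.5268 0.3078 0.1662]
1 [0.5543 0.2721 0.123 ] [0.5554 0.3158 0.1182]
1.3 [0.5649 0.2668 0.1058] [0.5727 0.3072 0.0901]
2.44 [0.5886 0.2042 0.0706] [0.6113 0.2053 0.0329]
```

View pics/c5.png

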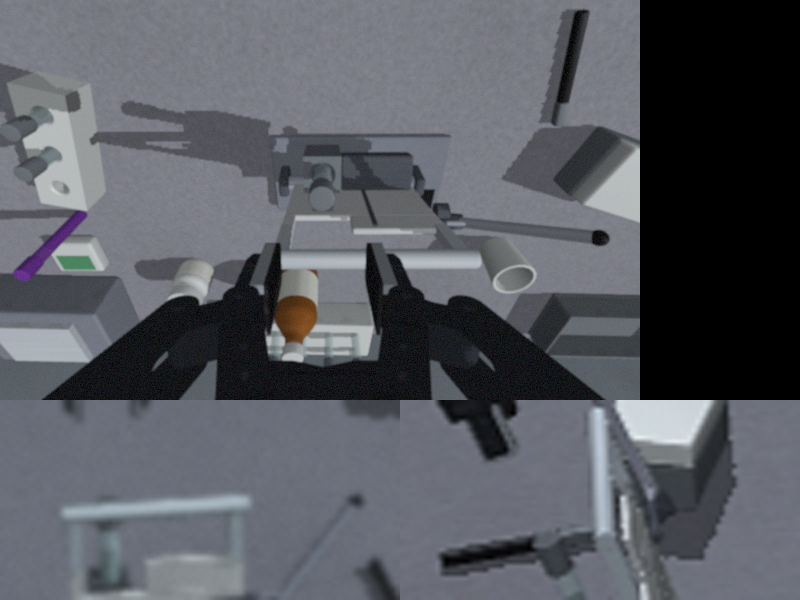

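The tube is home: its cap top is at (322,198) in wrist against (324,200.6) predicted for full depth. The leg is still stowed, with its tip at (600,238). Next I'll turn the closed gripper to yaw 90 and go above the leg.

```bash
python3 -c "
from h import *
rel([.519,.252,.27],Rd(90))"
```

```text
shift [-6.04 18.    1.59] rot [0.225 0.215 1.598] |s| 19.1 |r| 1.63
```

Emit:
apply_moves(targets=[0, 0, -4, 0.02, 0.02, 0.14, 0.5, 0, 3, -5, 0.04, 0.04, 0.28, 0.5, -1.5, 7, -4, 0.06, 0.055, 0.42, 0.5, -3, 11, -3, 0.08, 0.075, 0.56, 0.5, -4.5, 15, -2, 0.1, 0.095, 0.7, 0])

```text
t: 9.15
ee_pos: [0.4902, 0.2061, 0.3013]
ee_rot: [176.9, 9.9, 146.0]
contact_force: [0.3, -0.9, 0.9]
opening: -0.002
finger_force: 0.0
```

```bash
python3 -c "
from h import *
st();rel([.519,.252,.25],Rd(90))"
```

```text
{'t': np.float64(9.15), 'ee_pos': array([0.4902, 0.2061, 0.3013]), 'ee_rot': array([176.8634,   9.8731, 145.9633]), 'contact_force': array([ 0.3096, -0.8851,  0.8914]), 'opening': np.float64(-0.0023), 'finger_force': np.float64(0.0)}
shift [1.06 5.13 5.31] rot [0.134 0.132 0.979] |s| 7.5 |r| 1.0
```

Emit:
apply_moves(targets=[0.2, 1.5, 0, 0.018, 0.018, 0.14, 0, 0.5, 3, 0, 0.037, 0.036, 0.28, 0, 0.8, 4.5, 1, 0.055, 0.055, 0.42, 0, 1, 5.1, 2, 0.075, 0.075, 0.56, 0, 1, 5.1, 3, 0.095, 0.09, 0.7, 0])

```text
t: 9.65
ee_pos: [0.5153, 0.2527, 0.2718]
ee_rot: [178.0, 2.6, 106.0]
contact_force: [0.9, -1.2, -0.1]
opening: 0.003
finger_force: 0.0
```

```bash
python3 -c "
from h import *
st();rel([.519,.252,.23],Rd(90))"
```

```text
{'t': np.float64(9.65), 'ee_pos': array([0.5153, 0.2527, 0.2718]), 'ee_rot': array([178.0462,   2.5791, 106.0067]), 'contact_force': array([ 0.8506, -1.1965, -0.0509]), 'opening': np.float64(0.0026), 'finger_force': np.float64(0.0)}
shift [0.02 0.19 4.19] rot [0.04 0.04 0.28] |s| 4.2 |r| 0.29
```

Emit:
apply_moves(targets=[0, 0.1, 1.5, 0.02, 0.02, 0.14, 0, 0, 0.2, 3, 0.04, 0.04, 0.27, 0, 0, 0.2, 4.1, 0.04, 0.04, 0.28, 0, 0, 0.2, 4.1, 0.04, 0.04, 0.28, 0])

```text
t: 10.05
ee_pos: [0.5178, 0.2503, 0.2306]
ee_rot: [-179.9, 0.1, 90.4]
contact_force: [-0.3, -0.3, -0.6]
opening: -0.001
finger_force: 0.0
```

```bash
python3 - <<'E'
from h import *
st();R0=Rd(90)
def leg(th,r):
    a=np.radians(40)+th;u=np.array([-np.sin(np.radians(15)),0,np.cos(np.radians(15))])
    return np.array([12,88,95])+r*(np.sin(a)*np.array([0,1,0])+np.cos(a)*u)
# tool centre: tip bottom just above rod at r; flat bottom half-width 11mm in y
o=env.get_obs()['ee_pos']
for th in (0,.25,.5,.75,1,1.25,1.5,1.7):
    rs=np.linspace(0,114,400);L=np.array([panel2w(Q,LN,leg(th,r)) for r in rs])
    i=np.argmin(abs(rs-62)); c=L[i]
    m=abs(L[:,1]-c[1])<.011; z=L[m,2].max()+.005
    t=np.array([c[0],c[1],z]); print(th,t.round(4),(R0.T@(t-o)*100).round(2))
E
```

```text
{'t': np.float64(10.05), 'ee_pos': array([0.5178, 0.2503, 0.2306]), 'ee_rot': array([-1.799011e+02,  1.048000e-01,  9.036560e+01]), 'contact_force': array([-0.2786, -0.2786, -0.6376]), 'opening': np.float64(-0.001), 'finger_force': np.float64(0.0)}
0 [0.5264 0.2414 0.1877] [-0.89  0.86  4.28]
0.25 [0.5319 0.2521 0.1734] [0.18 1.4  5.71]
0.5 [0.5386 0.2598 0.1586] [0.95 2.07 7.2 ]
0.75 [0.5461 0.2639 0.1433] [1.36 2.83 8.73]
1 [0.5541 0.2641 0.1301] [ 1.39  3.63 10.05]
1.25 [0.562  0.2606 0.1197] [ 1.03  4.41 11.09]
1.5 [0.5692 0.2534 0.111 ] [ 0.32  5.14 11.96]
1.7 [0.5743 0.2454 0.1064] [-0.48  5.65 12.42]
```

Emit:
apply_moves(targets=[0, 0.8, 3, 0, 0, 0, 0, 0.1, 1.1, 4.7, 0, 0, 0, 0, 0.3, 1.5, 5.9, 0, 0, 0, 0, 0.7, 1.9, 7, 0, 0, 0, 0, 1, 2.3, 7.8, 0, 0, 0, 0])

```text
t: 10.55
ee_pos: [0.5465, 0.2628, 0.1578]
ee_rot: [179.2, -0.2, 90.3]
contact_force: [4.5, 2.8, 5.6]
opening: -0.002
finger_force: 3.0
```

Emit:
apply_moves(targets=[0.1, 0.4, 0.9, 0, 0, 0, 0, 0.2, 0.8, 1.8, 0, 0, 0, 0, 0.2, 1.2, 2.6, 0, 0, 0, 0, 0.1, 1.7, 3.4, 0, 0, 0, 0, -0.1, 2.1, 4, 0, 0, 0, 0])

```text
t: 11.05
ee_pos: [0.5686, 0.2625, 0.1181]
ee_rot: [179.1, -0.3, 90.3]
contact_force: [4.8, 4.0, 3.8]
opening: 0.0
finger_force: 5.7
```

```bash
python3 - <<'E'
from h import *
st();w=snap('wrist','w6.png');s=snap('scene','s6.png');d=snap('side','d6.png')
def leg(th,r):
    a=np.radians(40)+th;u=np.array([-np.sin(np.radians(15)),0,np.cos(np.radians(15))])
    return np.array([12,88,95])+r*(np.sin(a)*np.array([0,1,0])+np.cos(a)*u)
for n,c in (('w',w),('s',s)):
  print(n,proj(c,panel2w(Q,LN,[leg(0,114),leg(1,114),leg(1.5,114),leg(2.44,114)])).round(0).tolist())
def z(f,x,y,w,h,k): return cv2.resize(cv2.imread('pics/'+f)[y:y+h,x:x+w],None,fx=k,fy=k,interpolation=cv2.INTER_CUBIC)
O=np.zeros((600,800,3),np.uint8)
O[:400,:640]=cv2.imread('pics/w6.png')
O[400:,:400]=z('s6.png',290,170,120,60,3.334)[:200,:400]; O[400:,400:]=z('d6.png',230,160,100,50,4)
cv2.imwrite('pics/c6.png',O)
E
```

```text
{'t': np.float64(11.05), 'ee_pos': array([0.5686, 0.2625, 0.1181]), 'ee_rot': array([179.1159,  -0.2742,  90.2859]), 'contact_force': array([4.7606, 4.0138, 3.8466]), 'opening': np.float64(0.0002), 'finger_force': np.float64(5.7275)}
w [[39.0, 411.0], [295.0, 149.0], [348.0, 169.0], [377.0, 271.0]]
s [[379.0, 175.0], [391.0, 204.0], [385.0, 219.0], [359.0, 234.0]]
```

View pics/c6.png

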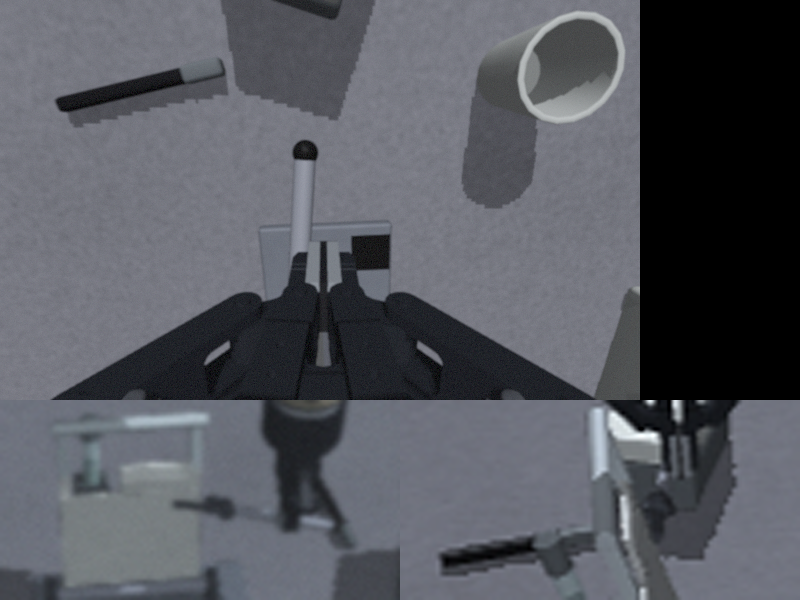

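The leg is past horizontal, at about 1.1 rad (tip at (305,150)). I'll lift the tool and see whether the spring carries it on.

Emit:
apply_moves(targets=[0, 0, -1.5, 0, 0, 0, 0, 0, 0, -3, 0, 0, 0, 0, 0, 0, -5, 0, 0, 0, 0, 0, 0, -5, 0, 0, 0, 0, 0, 0, -5, 0, 0, 0, 0])

```text
t: 11.7
ee_pos: [0.5633, 0.2602, 0.1661]
ee_rot: [179.8, 0.0, 90.3]
contact_force: [0.2, 0.1, -0.6]
opening: 0.001
finger_force: 0.0
```

```bash
python3 - <<'E'
from h import *
for i in range(4): eyes.read_camera('wrist')
st();w=snap('wrist','w7.png')
def leg(th,r):
    a=np.radians(40)+th;u=np.array([-np.sin(np.radians(15)),0,np.cos(np.radians(15))])
    return np.array([12,88,95])+r*(np.sin(a)*np.array([0,1,0])+np.cos(a)*u)
g=w['color'].astype(int).sum(2)
for th in (0,.2,.6,1,1.2,1.5,2,2.44):
    p=proj(w,panel2w(Q,LN,leg(th,114))); u,v=p.round().astype(int)
    print(th,p.round(0), w['color'][v-2:v+3,u-2:u+3].mean((0,1)).round() if 2<u<637 and 2<v<397 else None)
m=(g[:260]<75).astype(np.uint8); n,l,stt,ce=cv2.connectedComponentsWithStats(m)
print([(stt[i].tolist(),ce[i].round(0).tolist()) for i in range(1,n) if stt[i,4]>60])
E
```

```text
{'t': np.float64(11.9), 'ee_pos': array([0.5628, 0.2599, 0.165 ]), 'ee_rot': array([1.798761e+02, 3.210000e-02, 9.027290e+01]), 'contact_force': array([-0.2374,  0.2771, -1.1543]), 'opening': np.float64(0.0008), 'finger_force': np.float64(0.0)}
0 [160. 281.] [118. 119. 128.]
0.2 [191. 223.] [116. 117. 127.]
0.6 [258. 150.] [114. 116. 126.]
1 [311. 130.] [119. 121. 129.]
1.2 [331. 133.] [116. 118. 127.]
1.5 [353. 150.] [120. 121. 130.]
2 [372. 194.] [119. 120. 129.]
2.44 [376. 241.] [110. 113. 123.]
[([107, 72, 106, 31, 496], [160.0, 89.0]), ([356, 212, 31, 30, 541], [370.0, 226.0])]
```

```bash
python3 - <<'E'
from h import *
s=snap('scene','s7.png')
w=load('w7')
g=w['color'].mean(2).astype(int)
print('cols',list(range(336,404,4)))
for v in range(190,300,5): print(v,' '.join('%3d'%x for x in g[v,336:404:4]))
def leg(th,r):
    a=np.radians(40)+th;u=np.array([-np.sin(np.radians(15)),0,np.cos(np.radians(15))])
    return np.array([12,88,95])+r*(np.sin(a)*np.array([0,1,0])+np.cos(a)*u)
for n,c in (('w',w),('s',s)): print(n,proj(c,panel2w(Q,LN,[leg(2.44,r) for r in (0,40,80,114)])).round(0).tolist(), proj(c,st2w(Q,[(60,120,12),(-50,120,12)])).round(0).tolist())
g=s['color'].mean(2).astype(int)
for v in range(196,248,2): print(v,' '.join('%3d'%x for x in g[v,344:376:2]))
E
```

```text
cols [336, 340, 344, 348, 352, 356, 360, 364, 368, 372, 376, 380, 384, 388, 392, 396, 400]
190 124 119 120 119 123 123 122 125 124 118 120 123 123 126 120 126 127
195 123 121 120 121 125 120 116 118 121 121 122 122 118 124 124 123 122
200 111 106 109  99 105 106 104 104 106 103 103 108 106 114 122 118 118
205 123 122 123 117 119 117 119 117 113 112 114 111 115 101 123 122 123
210 113 114 112 111 114 111 112 106  96  98  95  97  97  87 122 127 124
215 111 112 113 113 115  21  21  17  18  16  29  16  29  75 122 123 129
220 112 114 117 115 117  18  17  19  22  28  21  20  17  81 122 122 121
225 113 115 114 117 116  19  15  24  19  21  25  23  24  80 124 120 121
230 117 112 114 115 118  24  21  31  23  23  20  20  25  85 120 123 117
235 117 115 114 114 117  29  22  14  28  24  27  10  32  79 124 120 121
240  73  97 115 116 113  22  29  19  30 107 118  25  43  91 125 119 127
245 124  76 116 113 112 118 115 114 119 132 130  65 116 104 122 123 121
250 126  62 115 114 117 116 107 125 137 129  96 112 117 109 118 121 120
255 126  46  34  38  87 104 128 139 125  86  81 115 115 113 121 121 121
2
[... 1842 characters left out ...]
 115 115 117 116 116
228  71  70  72  64  46  61  94 119 114 108 112 118 115 112 116 116
230  68  66  68  67  55  65  95 118 112 105 111 117 116 116 119 117
232  81  84  98  98  99 102 100 115 111 105 107 114 118 119 116 117
234 108 109 109 106 108 100  82  87  73  70  95 116 116 118 117 119
236  97 100 106 108 107  85  38  36  37  38  84 114 115 119 113 116
238  79  71  76  89 102  91  43  36  37  37  72 107 114 116 117 118
240 107 101  82  78  85 100  53  38  38  40  56 108 118 117 119 115
242 108 111 109 106 104  98  67  62  72  84  80  91 113 119 120 117
244  83  79  80  77  86  88  86  85  82  89 100 109 116 119 120 118
246 107 107 107 107 113 117 117 116 118 117 116 115 120 118 115 117
```

The brightness profiles show the rod running along the predicted fully-down line in both views: in wrist from (360,257) to (376,241), in scene at u≈357 from v 206 to 234. The leg is down. Now I'll grip the bar.

```bash
cat >> h.py <<'E'
def barpose(lean,z=190,y=25):
    a=panel2w(Q,lean,(0,y,z)); zz=panel2w(Q,lean,(0,0,0))-panel2w(Q,lean,(0,0,1000)); yy=panel2w(Q,lean,(1000,0,0))-panel2w(Q,lean,(0,0,0))
    return a,Rax(zz,yy)
E
python3 -c "
from h import *
a,R=barpose(.28,255);print(a,R.round(2));rel(a,R,True)"
```

```text
[0.49937487 0.13732622 0.28106914] [[-0.04  0.96  0.28]
 [ 1.    0.04  0.01]
 [ 0.    0.28 -0.96]]
shift [-12.22  -5.88  -9.77] rot [-0.277  0.005 -0.036] |s| 16.7 |r| 0.28
```

Emit:
apply_moves(targets=[0, 0, -5, 0, 0, 0, 3, 0, 0, -10, 0, 0, 0, 4, -4, -2, -11, -0.09, 0, -0.01, 4, -8, -4, -11, -0.18, 0, -0.03, 4, -12.2, -5.9, -9.8, -0.277, 0.005, -0.036, 4])

```text
t: 12.5
ee_pos: [0.5061, 0.1373, 0.2664]
ee_rot: [163.3, 0.1, 92.5]
contact_force: [0.8, -1.3, -0.1]
opening: 0.466
finger_force: 0.0
```

Emit:
apply_moves(targets=[0, 0, 0, 0, 0, 0, 4, 0, 0, 0, 0, 0, 0, 4])

```text
t: 12.7
ee_pos: [0.5018, 0.1366, 0.2626]
ee_rot: [164.1, 0.0, 92.2]
contact_force: [1.4, 0.5, 0.7]
opening: 0.469
finger_force: 0.0
```

```bash
python3 -c "
from h import *
st();a,R=barpose(.28,255);rel(a,R,True);a,R=barpose(.28,190);rel(a,R,True)
w=snap('wrist','w8.png');g=w['color'].mean(2).astype(int)
p=proj(w,panel2w(Q,LN,[(0,-80,190),(0,0,190),(0,25,190),(0,70,190),(-7,70,190),(7,70,190),(-7,0,190),(7,0,190)]));print(p.round(1).tolist())
for y in (45,55,65):
  u,v=proj(w,panel2w(Q,LN,(0,y,190))).round().astype(int); print(u,v)
  if 0<=v<400 and 40<u<600: print(g[v,u-40:u+41:2].tolist())
"
```

```text
{'t': np.float64(12.7), 'ee_pos': array([0.5018, 0.1366, 0.2626]), 'ee_rot': array([1.640835e+02, 1.100000e-03, 9.221000e+01]), 'contact_force': array([1.3621, 0.4887, 0.6699]), 'opening': np.float64(0.4687), 'finger_force': np.float64(0.0)}
shift [0.08 0.28 0.06] rot [-0.002  0.001 -0.002] |s| 0.3 |r| 0.0
shift [0.08 0.3  6.56] rot [-0.002  0.001 -0.002] |s| 6.6 |r| 0.0
[[328.2, 357.1], [328.5, 256.7], [328.6, 220.3], [328.9, 147.5], [316.6, 147.6], [341.1, 147.5], [317.5, 256.7], [339.5, 256.7]]
329 189
[66, 73, 75, 77, 72, 73, 72, 76, 72, 72, 60, 46, 47, 48, 55, 87, 117, 139, 154, 163, 170, 172, 172, 172, 169, 156, 140, 122, 117, 117, 115, 111, 115, 109, 115, 111, 114, 111, 111, 116, 123]
329 173
[65, 75, 74, 73, 74, 75, 73, 71, 74, 74, 59, 46, 46, 51, 52, 87, 116, 136, 153, 161, 168, 170, 171, 169, 168, 158, 139, 122, 115, 116, 114, 114, 116, 117, 117, 112, 113, 117, 109, 116, 118]
329 156
[68, 75, 73, 72, 71, 73, 68, 74, 72, 73, 74, 73, 76, 72, 70, 94, 117, 137, 156, 163, 168, 172, 172, 170, 166, 159, 141, 109, 89, 104, 116, 118, 114, 113, 117, 113, 109, 113, 112, 117, 121]
```

Emit:
apply_moves(targets=[0.1, 0.35, 2, 0, 0, 0, 4, 0.1, 0.35, 4, 0, 0, 0, 4, 0.1, 0.35, 5.5, 0, 0, 0, 4, 0.1, 0.35, 6.4, 0, 0, 0, 4, 0.1, 0.35, 6.4, 0, 0, 0, 4], grip_force=30)

```text
t: 13.25
ee_pos: [0.5274, 0.1403, 0.2028]
ee_rot: [163.9, -0.0, 92.4]
contact_force: [-0.3, -0.8, 0.6]
opening: 0.466
finger_force: 0.0
```

Emit:
apply_moves(targets=[0, 0, 0, 0, 0, 0, 1, 0, 0, 0, 0, 0, 0, 1, 0, 0, 0, 0, 0, 0, 1, 0, 0, 0, 0, 0, 0, 1, 0, 0, 0, 0, 0, 0, 1])

```text
t: 13.75
ee_pos: [0.5257, 0.14, 0.204]
ee_rot: [163.8, -0.0, 92.3]
contact_force: [-3.2, 2.5, 3.3]
opening: 0.146
finger_force: 29.6
```

```bash
python3 -c "
from h import *
st()
for l in (.21,.14,.07,0,-.02):
  a,R=barpose(l);print(l);rel(a,R,True)"
```

```text
{'t': np.float64(13.75), 'ee_pos': array([0.5257, 0.14  , 0.204 ]), 'ee_rot': array([ 1.638184e+02, -2.510000e-02,  9.233820e+01]), 'contact_force': array([-3.1939,  2.5369,  3.2849]), 'opening': np.float64(0.1456), 'finger_force': np.float64(29.6091)}
0.21
shift [-0.16  0.78  0.31] rot [ 0.072 -0.001  0.   ] |s| 0.9 |r| 0.07
0.14
shift [-0.16  1.97  0.44] rot [ 0.142 -0.     0.   ] |s| 2.0 |r| 0.14
0.07
shift [-0.16  3.15  0.65] rot [ 0.212 -0.     0.   ] |s| 3.2 |r| 0.21
0
shift [-0.16  4.31  0.94] rot [ 0.282 -0.     0.   ] |s| 4.4 |r| 0.28
-0.02
shift [-0.16  4.64  1.04] rot [ 0.302 -0.     0.   ] |s| 4.8 |r| 0.3
```

Emit:
apply_moves(targets=[-0.03, 0.5, 0.05, 0.04, 0, 0, 1, -0.05, 1.1, 0.1, 0.08, 0, 0, 1, -0.07, 1.7, 0.18, 0.12, 0, 0, 1, -0.1, 2.3, 0.28, 0.16, 0, 0, 1, -0.1, 2.6, 0.35, 0.18, 0, 0, 1])

```text
t: 14.25
ee_pos: [0.5543, 0.1413, 0.2091]
ee_rot: [173.9, -0.2, 92.3]
contact_force: [-1.4, 4.3, 5.9]
opening: 0.149
finger_force: 29.9
```

```bash
python3 -c "
from h import *
st()
for l in (.05,0,-.02):
  a,R=barpose(l);print(l);rel(a,R,True)"
```

```text
{'t': np.float64(14.25), 'ee_pos': array([0.5543, 0.1413, 0.2091]), 'ee_rot': array([ 1.739135e+02, -1.700000e-01,  9.229600e+01]), 'contact_force': array([-1.3551,  4.3499,  5.8929]), 'opening': np.float64(0.1488), 'finger_force': np.float64(29.9076)}
0.05
shift [-0.17  0.66  0.3 ] rot [ 0.056 -0.003 -0.001] |s| 0.7 |r| 0.06
0
shift [-0.17  1.51  0.37] rot [ 0.106 -0.003 -0.001] |s| 1.6 |r| 0.11
-0.02
shift [-0.17  1.85  0.41] rot [ 0.126 -0.003 -0.001] |s| 1.9 |r| 0.13
```

Emit:
apply_moves(targets=[0.05, 0.4, 0.0, 0.03, 0, 0, 1, 0.05, 0.8, 0.03, 0.055, 0, 0, 1, 0.05, 1.2, 0.08, 0.08, 0, 0, 1, 0.05, 1.5, 0.12, 0.105, 0, 0, 1, 0.05, 1.5, 0.12, 0.105, 0, 0, 1])

```text
t: 14.75
ee_pos: [0.5705, 0.142, 0.2099]
ee_rot: [179.7, -0.1, 92.3]
contact_force: [0.2, 3.6, 6.5]
opening: 0.146
finger_force: 30.0
```

```bash
python3 - <<'E'
from h import *
for i in range(4): eyes.read_camera('side')
d=snap('side','d9.png');s=snap('scene','s9.png');w=snap('wrist','w9.png');st()
a,R=barpose(0);rel(a,R,True)
g0=s['color'].mean(2)
# lean vs bar ends/leg in scene: compare predicted bar end (-80)
for l in (.03,0,-.03,-.05):
    print(l,proj(s,panel2w(Q,l,[(0,-80,190),(0,70,190),(-40,-40,180)])).round(1).tolist(),proj(d,panel2w(Q,l,[(0,-80,190),(0,70,190),(-40,-40,180)])).round(1).tolist())
for u in (309,314,340,350): print('scene col',u,[(v,int(g0[v,u])) for v in range(170,200,1) if g0[v,u]>128])
gd=d['color'].mean(2)
for v in range(176,200,3): print('side row',v,[int(x) for x in gd[v,290:336:2]])
E
```

```text
{'t': np.float64(15.1), 'ee_pos': array([0.5695, 0.142 , 0.2099]), 'ee_rot': array([ 1.797578e+02, -1.189000e-01,  9.231420e+01]), 'contact_force': array([-0.2143,  3.4686,  5.8492]), 'opening': np.float64(0.151), 'finger_force': np.float64(29.855)}
shift [-0.18  0.02  0.29] rot [ 0.004 -0.002 -0.   ] |s| 0.3 |r| 0.0
0.03 [[306.9, 186.6], [354.6, 183.5], [318.5, 179.6]] [[300.4, 190.7], [296.9, 159.2], [283.7, 186.6]]
0 [[307.0, 187.8], [354.9, 184.8], [318.6, 180.5]] [[302.8, 190.5], [299.0, 159.0], [285.8, 186.0]]
-0.03 [[307.2, 189.1], [355.2, 186.1], [318.8, 181.4]] [[305.2, 190.4], [301.2, 158.9], [288.0, 185.5]]
-0.05 [[307.3, 190.0], [355.4, 186.9], [318.9, 182.0]] [[306.7, 190.3], [302.6, 158.8], [289.4, 185.1]]
scene col 309 []
scene col 314 []
scene col 340 []
scene col 350 [(183, 138), (184, 172), (185, 177), (186, 151)]
side row 176 [69, 66, 59, 61, 120, 185, 163, 46, 44, 48, 70, 68, 105, 115, 115, 118, 117, 117, 118, 116, 117, 118, 115]
side row 179 [63, 65, 64, 64, 85, 105, 100, 52, 42, 67, 68, 66, 109, 119, 119, 117, 116, 115, 118, 116, 116, 117, 121]
side row 182 [63, 62, 62, 62, 66, 103, 102, 73, 65, 68, 68, 67, 120, 121, 118, 116, 114, 114, 116, 116, 114, 114, 117]
side row 185 [66, 65, 63, 63, 60, 103, 102, 74, 41, 69, 67, 109, 117, 119, 116, 116, 118, 117, 120, 117, 114, 119, 122]
side row 188 [64, 69, 69, 70, 44, 97, 100, 90, 40, 66, 64, 116, 115, 117, 115, 116, 119, 116, 118, 117, 119, 119, 116]
side row 191 [64, 68, 69, 69, 60, 112, 120, 124, 35, 73, 121, 119, 118, 116, 118, 118, 120, 120, 118, 119, 117, 116, 117]
side row 194 [61, 70, 70, 70, 70, 81, 120, 96, 83, 88, 112, 119, 117, 117, 117, 118, 119, 118, 117, 117, 120, 118, 121]
side row 197 [71, 70, 68, 70, 70, 64, 121, 113, 79, 93, 88, 120, 120, 119, 119, 118, 116, 117, 120, 120, 117, 119, 116]
```

Emit:
apply_moves(targets=[0, 0.1, 0, 0.005, 0, 0, 1, 0, 0.2, 0, 0.01, 0, 0, 1, 0, 0.2, 0, 0.01, 0, 0, 1, 0, 0.2, 0, 0.01, 0, 0, 1])

```text
t: 15.5
ee_pos: [0.5714, 0.1421, 0.2099]
ee_rot: [-179.7, -0.1, 92.3]
contact_force: [0.6, 3.5, 6.2]
opening: 0.15
finger_force: 29.9
```

```bash
python3 - <<'E'
from h import *
for i in range(4): s=eyes.read_camera('scene')
st(); a,R=barpose(-.01);rel(a,R,True)
g=s['color'].mean(2).astype(int)
print('cap region'); 
for v in range(172,200,2): print(v,g[v,308:330:2].tolist())
print('leg rows',[g[v,350:366:2].tolist() for v in (214,222,230)])
print(proj(s,panel2w(Q,-.01,[(12,88,95),(41.5,88,-15),(-40,-40,180),(-40,-40,155)])).round(1).tolist())
E
```

```text
{'t': np.float64(15.7), 'ee_pos': array([0.5715, 0.1421, 0.2099]), 'ee_rot': array([-1.796705e+02, -1.200000e-01,  9.231270e+01]), 'contact_force': array([0.4801, 3.5289, 6.5973]), 'opening': np.float64(0.1504), 'finger_force': np.float64(29.8601)}
shift [-0.18 -0.    0.29] rot [ 0.004 -0.002 -0.   ] |s| 0.3 |r| 0.0
cap region
172 [117, 115, 113, 115, 114, 116, 116, 117, 115, 113, 116]
174 [115, 117, 114, 115, 117, 115, 115, 118, 116, 118, 115]
176 [115, 115, 117, 115, 116, 114, 115, 115, 116, 116, 115]
178 [115, 115, 115, 115, 111, 109, 114, 117, 114, 113, 117]
180 [118, 119, 115, 110, 80, 69, 88, 115, 119, 111, 116]
182 [115, 117, 118, 103, 64, 61, 75, 112, 115, 115, 115]
184 [114, 114, 115, 102, 61, 59, 73, 111, 113, 122, 123]
186 [110, 108, 107, 106, 92, 97, 106, 114, 124, 172, 176]
188 [124, 122, 125, 122, 123, 121, 124, 123, 131, 149, 145]
190 [106, 106, 107, 103, 96, 98, 107, 108, 109, 112, 109]
192 [104, 106, 110, 108, 91, 89, 109, 115, 113, 115, 114]
194 [105, 106, 103, 88, 78, 86, 99, 99, 115, 116, 115]
196 [109, 106, 94, 61, 71, 88, 89, 90, 111, 114, 116]
198 [106, 102, 93, 74, 75, 87, 86, 92, 110, 113, 119]
leg rows [[121, 116, 114, 100, 98, 120, 117, 118], [119, 65, 78, 92, 102, 111, 112, 116], [68, 50, 67, 93, 104, 111, 106, 111]]
[[359.1, 208.1], [358.0, 236.1], [318.7, 180.8], [318.6, 186.3]]
```

The cap top in scene is at v≈180, as predicted for a fully seated tube. The leg is down and the frame lean is about -0.01 rad with the bar gripped. Handing in.

```bash
python3 -c "
from workcell import env
print(env.close_job())"
```

```text
the job is handed in; nothing more can be done
None
```

The job is handed in at about 15.7 s. By force and camera checks the long tube is fully home in the sleeve, the side leg is fully down, and the gripper is holding the frame upright by its top bar (estimated lean about -0.01 rad); no judging result was returned.

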